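Run a fingertip along a row of flip caps to shut them

ROBOT

A 6-joint arm with a two-finger parallel gripper is mounted at the origin on a cart in front of the work surface, level with it; the furniture and walls round the work are solid. World frame = base frame: x ahead of the robot, y to its left, z up, the work surface at z = 0. Lengths are in m, angles in rad, forces in N, time in s.
With the tool pointing down it reaches from about 0.35 to 0.975 m from the base axis. Payload 4.9 kg.
Tool frame: the origin (TCP) lies between the finger pads; the fingertips stand 25 mm ahead of it and the grasp point (between the pads) lies 6 mm ahead of it; z points along the fingers, y is the line along which they close (so a half turn about z gives the same grasp; the last joint's range is limited). The gripper opens to 85 mm and grips with 20 to 120 N. Pads are 22 mm wide; open, the fingers measure 114 mm over their backs; the gripper's body (76 mm by 85 mm) begins 54 mm behind the grasp point. The pads swing forward as they close: fully open they stand 13 mm farther back than shut.
Start: joints at [-1.383, 0.053, 1.613, -0, 1.476, -0.119], TCP at [0.189, -0.596, 0.256] pointing down, gripper open.
Joint ranges: [-3.01, 3.01], [-1.01, 2.22], [0.06, 2.58], [-1.02, 4.17], [0.09, 2.62], [-3.14, 3.14]. Speed limits (rad/s): [2.57, 2.57, 3.14, 3.14, 3.14, 3.14].

INTERFACE

Orientations are given as a unit quaternion [w, x, y, z].
In Python, from plant import manip gives the robot as it stands.
- The arm moves only by the shell command python3 -m inch 'ROWS'. ROWS is JSON, a list of rows, each a list of 3 entries, a list of its own where there are three numbers: the shift along the tool's x, y, z in m, then the turn, a rotation vector about the tool's x, y, z in rad, then the opening, from 0 (shut) to 1 (fully open). A call has 1 to 8 rows; each row shifts and turns the commanded pose from where the row before left it, along the tool's axes as they then stand; what a row does not reach is not made up. A row lasts 1/10 s, in which the tool goes at most 50 mm and 8.59 degrees, less where a joint would pass 70% of its speed; a pose out of reach is approached as far as the arm can. A call with a gripper value outside its range is refused whole. The fingers move at their own pace and stop on an object; the grip force is fixed at half the most. Time passes only in rows, so rows that do not move let the fingers close. It gives the time, the measured TCP pose, the force, the opening and the grip force at its end, in the units of the state.
- manip.state(): the state, without advancing time (a new reading comes with each control period).
- manip.grab_frame(name): name is "side" or "top" or "wrist"; returns (picture, depth): 480x640x3 uint8, red, green, blue; 480x640 float32, m along the optical axis (not along the pixel's ray), 0 where there is no reading.
- manip.camera_params(name): a dict with "camera_matrix" (3x3 intrinsics, pixels), "rvec" (rotation vector, rad) and "tvec" (3), from world to camera coordinates, as OpenCV has them. Camera axes: x right, y down, z forward; pixel columns grow to the right and rows downward; lengths in m; the calibration is good to about 2 mm. The wrist camera is an equidistant fisheye: a pixel r from the principal point sees the ray r / f radians off the axis. A picture is of the moment at which its call begins: read the wrist's pose just before it. camera_params takes no time and is no camera call; for the wrist camera it gives the pose at the moment of the call.
- manip.job_done(): hands the job in; it is judged then, once.
Trained networks look in the newest picture that a camera, given by its name, has taken for a name from the list of things; names that differ only in an ending like _2 or _b are one class to them, and where a whole thing is asked for, a point or a joint stands for the part that bears it (a point fixed in the world has none). Each returns a list of dicts, best first, with "score" (0 to 1); they miss things now and then, are a little off and sometimes report something else, mostly with a low value. They report only what shows in the picture. A call takes as long as a camera call. They do not tell look-alikes from the thing itself.
- manip.look_for(camera, label): "point" ([x, y, z] in m, in world coordinates, good to about 4 mm: the middle of the surface that is visible of it).
The state is a dict: "time": time; "joint_pos": joint angles; "joint_vel": joint speeds; "joint_efforts": joint torques, N m; "tool_pos": TCP position; "tool_rot": TCP orientation; "contact_force": force on the tool from outside, world axes, zero at the start; "ft_torque": the same for the moment, N m; "gripper_width": opening from 0.0 (shut) to 1.0 (fully open); "grasp_force": force on a finger pad.
Only numpy, scipy, OpenCV 4.12 (cv2) and the standard library are available. Lean on these libraries where they do the work, as an engineer would, in place of code of your own. Each camera call takes 0.05 s, during which the arm holds its last target. There are 200 camera calls.

TASK

Five sample tubes stand in the grey holder with their orange hinged caps left ajar. Starting at the end with the blue bar, run your fingertips gently along the row so that the caps fold shut one after another, first to last, and all lie flat on their tubes. Touch only: do not lift or shove the holder, leave everything else where it stands, and finish clear of it all.

Things in the scene. Friction and masses are not known exactly. Their poses are not given: they have to be found in the camera images.
- holder: Loose grey tube holder, 200 x 50 mm, deck 40 mm above the worktop, about 0.9 kg, with five white tubes in one straight row. Origin: centre of its underside. Its +x runs along the row from the end with a blue bar across the deck (x = -89 mm) to the other end; z is up. The caps' hinge lines lie across the row at x = -80, -46, -12, 22 and 56 mm, 46.5 mm above the worktop.
- row_start (a point): Point on the holder over the hinge line of the first cap (blue-bar end), on the row's middle line, 52.5 mm above the worktop: the height of the shut caps' highest points. Each cap is a plate reaching from its hinge towards row_end and stands ajar as a ramp rising that way, so a fingertip moving towards row_end just above this height folds it down.
- row_end (a point): Point on the holder over the free edge of the fifth cap, on the row's middle line, at the same height, 163 mm from row_start. Each orange cap is 22 mm wide, 3 mm thick, its free edge 27 mm from the hinge; a rounded cross rib 19 mm from the hinge is its highest point when shut.
- lid_1 (a joint): Opening angle of the first orange cap, counted from the blue-bar end: 0 = flat on its tube, larger = raised (rad); it starts between 0.5 and 0.9. It turns at about 0.5 N on its rib, stays at whatever angle it is left (no spring, no catch) and stops hard when flat.
- lid_2 (a joint): Opening angle of the second orange cap, counted from the blue-bar end: 0 = flat on its tube, larger = raised (rad); it starts between 0.5 and 0.9. It turns at about 0.5 N on its rib, stays at whatever angle it is left (no spring, no catch) and stops hard when flat.
- lid_3 (a joint): Opening angle of the third orange cap, counted from the blue-bar end: 0 = flat on its tube, larger = raised (rad); it starts between 0.5 and 0.9. It turns at about 0.5 N on its rib, stays at whatever angle it is left (no spring, no catch) and stops hard when flat.
- lid_4 (a joint): Opening angle of the fourth orange cap, counted from the blue-bar end: 0 = flat on its tube, larger = raised (rad); it starts between 0.5 and 0.9. It turns at about 0.5 N on its rib, stays at whatever angle it is left (no spring, no catch) and stops hard when flat.
- lid_5 (a joint): Opening angle of the fifth orange cap, counted from the blue-bar end: 0 = flat on its tube, larger = raised (rad); it starts between 0.5 and 0.9. It turns at about 0.5 N on its rib, stays at whatever angle it is left (no spring, no catch) and stops hard when flat.
- red_cup: White specimen cup with a red lid, 61 mm across, 67 mm high, beside the holder; to be left alone. Origin: centre of its underside.
- blue_cup: White specimen cup with a blue lid, 61 mm across, 67 mm high, beside the holder; to be left alone. Origin: centre of its underside.
- cartridge: White test cartridge with a green cap, 48 x 38 x 62 mm; to be left alone. Origin: centre of its underside.
- marker: Red and white marker, 135 mm long, 17 mm thick, lying to the right of the work; to be left alone. Origin: centre of its underside.
- tape_roll: Roll of masking tape lying flat, 98 mm across, 25 mm high; to be left alone. Origin: centre of its underside.
There are look-alikes about, which are no part of the job. What is shaped like the holder but purple is not meant.

How it is judged:
By the outcome, as a careful person would: the job done as asked, in the order asked, and still so for the second after the job is handed in, with the robot touching nothing.
It also fails if it takes over 35 s, if anything falls off the work surface, if the arm or the gripper's body presses on something with over 40 N, if the wrist force passes 120 N, or if a joint passes its speed limit or range.

## Working session

There is one attempt and no reset: what is moved stays moved. The work goes in short steps, Python scripts to look and compute and a shell command to move; the robot and the scene stay as the last step left them, time stands still between calls to the robot, and variables do not carry over. Pictures are saved under pics/ and viewed, at most 10 in all, crops included, and the job is handed in when it is done.

```bash
mkdir -p pics; ls; cat > h.py <<'E'
import numpy as np, cv2
from plant import manip
def cam(n):
    p=manip.camera_params(n);R,_=cv2.Rodrigues(np.array(p["rvec"],float));return np.array(p["camera_matrix"]),R,np.array(p["tvec"],float).reshape(3)
def world(n,dep):
    K,R,t=cam(n);v,u=np.mgrid[:480,:640]
    c=np.stack([(u-K[0,2])/K[0,0]*dep,(v-K[1,2])/K[1,1]*dep,dep],-1)
    return (c-t)@R
def proj(n,P):
    K,R,t=cam(n);c=np.atleast_2d(P)@R.T+t;q=c@K.T;return q[:,:2]/q[:,2:]
E
python3 - <<'E'
from h import *
for n in("top","side"):
    im,d=manip.grab_frame(n);cv2.imwrite(f"pics/{n}0.png",im[:,:,::-1]);np.save(f"{n}_d.npy",d);np.save(f"{n}_i.npy",im)
    for l in("holder","row_start","row_end","lid_1","red_cup","blue_cup","cartridge"):
        print(n,l,[(np.round(r["point"],3).tolist(),round(r["score"],2),proj(n,r["point"])[0].round().tolist()) for r in manip.look_for(n,l)])
s=manip.state();print(s["tool_pos"],s["tool_rot"],s["time"],s["contact_force"])
E
```

```text
pics
top holder [([0.495, -0.074, 0.047], 0.92, [281.0, 246.0]), ([0.529, -0.331, 0.06], 0.67, [385.0, 234.0]), ([0.414, -0.582, 0.036], 0.61, [484.0, 284.0])]
top row_start [([0.411, -0.584, 0.038], 0.78, [485.0, 285.0]), ([0.499, -0.073, 0.046], 0.61, [281.0, 244.0])]
top row_end [([0.411, -0.582, 0.038], 0.81, [484.0, 285.0]), ([0.498, -0.08, 0.042], 0.79, [284.0, 245.0]), ([0.527, 0.002, 0.067], 0.65, [251.0, 231.0]), ([0.466, -0.072, 0.062], 0.55, [280.0, 256.0])]
top lid_1 [([0.414, -0.585, 0.05], 0.66, [487.0, 283.0]), ([0.465, -0.073, 0.062], 0.55, [281.0, 257.0]), ([0.54, -0.081, 0.065], 0.45, [285.0, 227.0]), ([0.38, -0.577, 0.051], 0.44, [485.0, 297.0]), ([0.348, -0.573, 0.047], 0.4, [483.0, 310.0]), ([0.543, 0.312, 0.027], 0.31, [130.0, 225.0])]
top red_cup [([0.497, -0.164, 0.066], 0.92, [318.0, 245.0])]
top blue_cup [([0.527, 0.001, 0.065], 0.66, [251.0, 231.0])]
top cartridge [([0.533, -0.331, 0.062], 0.9, [385.0, 232.0])]
side holder [([0.486, -0.087, 0.044], 0.92, [322.0, 244.0]), ([0.415, -0.602, 0.042], 0.69, [342.0, 364.0])]
side row_start [([0.482, -0.083, 0.039], 0.96, [321.0, 245.0]), ([0.411, -0.594, 0.042], 0.6, [340.0, 361.0])]
side row_end [([0.481, -0.086, 0.041], 0.81, [321.0, 245.0]), ([0.414, -0.599, 0.042], 0.67, [342.0, 363.0])]
side lid_1 [([0.377, -0.584, 0.052], 0.51, [326.0, 358.0]), ([0.348, -0.57, 0.051], 0.49, [313.0, 356.0]), ([0.444, -0.601, 0.052], 0.45, [354.0, 358.0]), ([0.478, -0.61, 0.052], 0.42, [368.0, 359.0])]
side red_cup [([0.5, -0.181, 0.057], 0.64, [334.0, 257.0])]
side blue_cup [([0.532, -0.014, 0.064], 0.55, [331.0, 225.0])]
side cartridge [([0.532, -0.347, 0.044], 0.75, [359.0, 292.0])]
[ 0.1887617  -0.59580145  0.25632841] [ 1.97725199e-05  9.88253753e-01  1.52821852e-01 -3.88512249e-06] 0.8 [ 0.02635859 -0.15331639  0.56850357]
```

View pics/top0.png

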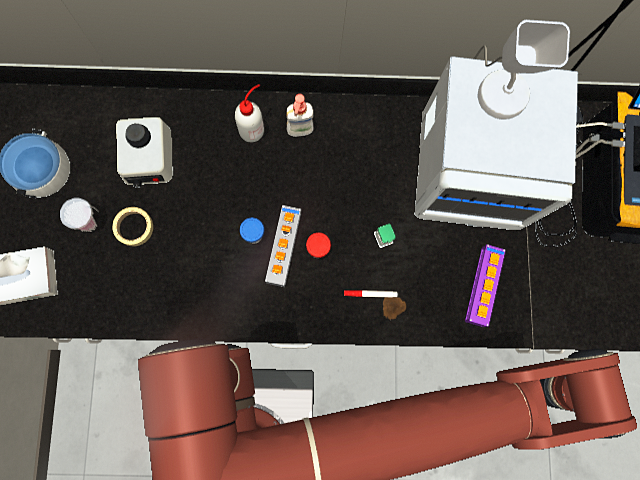

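View pics/side0.png

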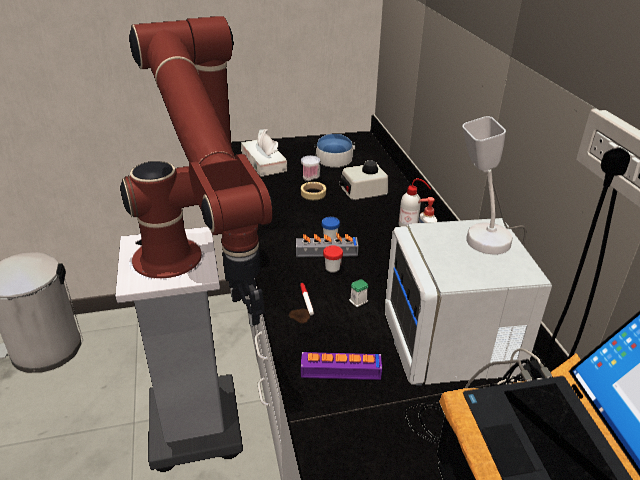

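Lookalikes: the grey holder is at top (283,246), with its blue bar at (290,210), the far end. The purple holder at top (485,285) and side (341,365) is the decoy. The choice is the grey one between the blue cup (251,231) and the red cup (318,245). Next I'll check it in a close crop and fit its pose.

```bash
python3 - <<'E'
from h import *
from scipy.spatial.transform import Rotation as Rn
im=np.load("top_i.npy");d=np.load("top_d.npy")
for n in("top","side"):
    im=np.load(n+"_i.npy");d=np.load(n+"_d.npy");W=world(n,d)
    hsv=cv2.cvtColor(im,cv2.COLOR_RGB2HSV)
    roi=(W[...,0]>.36)&(W[...,0]<.63)&(W[...,1]>-.127)&(W[...,1]<-.033)&(d>0)
    m=roi&(W[...,2]>.034)&(W[...,2]<.075)
    P=W[m][:,:2]*1000
    r=cv2.minAreaRect(P.astype(np.float32));print(n,m.sum(),r)
    deck=roi&(W[...,2]>.036)&(W[...,2]<.044);print("deck z",np.median(W[deck][:,2]))
    o=roi&(hsv[...,0]>8)&(hsv[...,0]<20)&(hsv[...,1]>150)&(W[...,2]>.03)
    k,lab,st,c=cv2.connectedComponentsWithStats(o.astype(np.uint8))
    for i in range(1,k):
        if st[i,4]>5:
            Q=W[lab==i];print("cap",st[i,4],Q.mean(0).round(4),Q[:,2].min().round(3),Q[:,2].max().round(3))
    b=roi&(hsv[...,0]>98)&(hsv[...,0]<120)&(hsv[...,1]>120)&(W[...,2]>.03)
    print("bar",b.sum(),W[b].mean(0).round(4), W[b][:,2].max())
im=np.load("top_i.npy")
a=cv2.resize(im[195:300,230:350],None,fx=5,fy=5,interpolation=cv2.INTER_CUBIC)
cv2.imwrite("pics/crop1.png",a[:,:,::-1])
s=manip.state();print(Rn.from_quat(np.roll(s["tool_rot"],-1)).as_matrix().round(3))
E
```

```text
top 1521 ((499.6418762207031, -76.26318359375), (50.44182205200195, 200.26986694335938), 79.70357513427734)
deck z 0.03971932410788664
cap 52 [ 0.5691 -0.0898  0.0548] 0.039 0.068
cap 38 [ 0.5375 -0.083   0.0598] 0.046 0.071
cap 56 [ 0.502  -0.0766  0.0563] 0.043 0.065
cap 35 [ 0.4736 -0.0717  0.053 ] 0.04 0.063
cap 15 [ 0.462  -0.0694  0.0631] 0.059 0.069
cap 37 [ 0.4398 -0.065   0.0533] 0.041 0.062
cap 14 [ 0.4289 -0.0623  0.0621] 0.057 0.067
bar 47 [ 0.5877 -0.0915  0.0419] 0.04907245377161618
side 660 ((504.32354736328125, -69.944580078125), (78.30113983154297, 197.9755096435547), 79.752685546875)
deck z 0.04160016407353156
cap 28 [ 0.5397 -0.0843  0.0629] 0.052 0.071
cap 34 [ 0.4372 -0.0663  0.0605] 0.046 0.071
cap 34 [ 0.471  -0.0738  0.0613] 0.045 0.072
cap 30 [ 0.5031 -0.0791  0.0598] 0.049 0.07
cap 33 [ 0.57   -0.09    0.0588] 0.047 0.068
bar 23 [ 0.5756 -0.0869  0.0482] 0.07023266027092422
[[ 0.953  0.302 -0.   ]
 [ 0.302 -0.953 -0.   ]
 [-0.     0.    -1.   ]]
```

View pics/crop1.png

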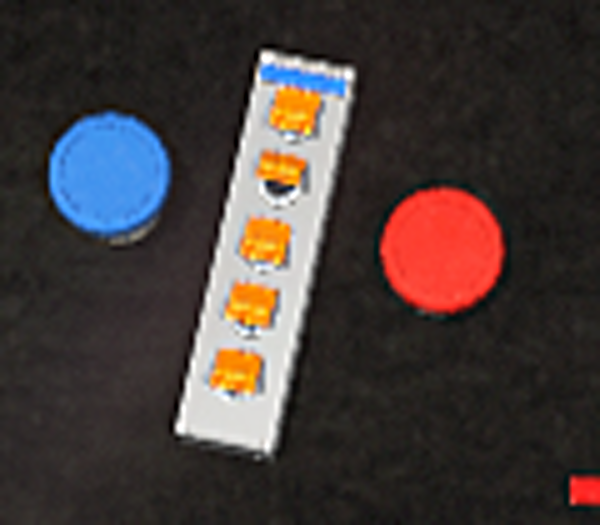

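The crop confirms it: a grey deck, blue bar at crop (305,78), five orange caps ajar, and cups either side. The fit gives a centre of (0.4996, -0.0763) and a row direction of (-0.984, 0.179). The sizes (50.4 x 200.3 mm) and deck height match the description. First I turn tool x onto the row (+0.487 rad about tool z), shut the fingers, and travel high.

```bash
python3 -m inch '[[[0,0,0],[0,0,0.122],0],[[0,0,0],[0,0,0.122],0],[[0,0,0],[0,0,0.122],0],[[0,0,0],[0,0,0.121],0],[[0.0225,-0.0405,0],[0,0,0],0],[[0.0225,-0.0405,0],[0,0,0],0],[[0.0225,-0.0405,0],[0,0,0],0],[[0.0225,-0.0405,0],[0,0,0],0]]'
python3 -m inch '[[[0.0225,-0.0405,0],[0,0,0],0],[[0.0225,-0.0405,0],[0,0,0],0],[[0.0225,-0.0405,0],[0,0,0],0],[[0.0225,-0.0405,0],[0,0,0],0],[[0.0225,-0.0405,0],[0,0,0],0],[[0.0225,-0.0405,0],[0,0,0],0],[[0,0,0],[0,0,0],0]]'
cat > where.py <<'E'
from h import *
from scipy.spatial.transform import Rotation as Rn
s=manip.state();R=Rn.from_quat(np.roll(s["tool_rot"],-1)).as_matrix();p=np.array(s["tool_pos"])
u=np.array([-.984,.179]);v=np.array([-.179,-.984]);c=np.array([.4996,-.0763]);r=p[:2]-c
print("t",s["time"],"pos",p.round(4),"along",(r@u).round(4),"lat(v)",(r@v).round(4),"tip z",round(p[2]-.025,4))
print("F",np.round(s["contact_force"],2),"yaw err deg",np.degrees(np.arctan2(R[1,0],R[0,0])-np.arctan2(-.179,.984)).round(2),"tilt",R[2].round(4),"open",s["gripper_width"],"j",np.round(s["joint_pos"],2))
for g in (np.array([*(c-.102*u),.130]),): print("tool delta to hover",(R.T@(g-p)).round(4))
E
python3 where.py
```

```text
time: 1.6
tool_pos: [0.3071, -0.4512, 0.2564]
tool_rot: [0.0, 0.996, -0.09, 0.0]
contact_force: [0.8, -0.4, -0.3]
gripper_width: -0.001
grasp_force: 0.0
time: 2.3
tool_pos: [0.4851, -0.2338, 0.2565]
tool_rot: [-0.001, 0.996, -0.087, 0.001]
contact_force: [-0.1, -0.5, 0.3]
gripper_width: 0.001
grasp_force: 0.0
t 2.3 pos [ 0.4851 -0.2338  0.2565] along -0.0139 lat(v) 0.1576 tip z 0.2315
F [-0.11 -0.52  0.28] yaw err deg 0.37 tilt [ 0.0011 -0.0014 -1.    ] open 0.00145985864532005 j [-0.59 -0.16  1.81  0.    1.48  1.16]
tool delta to hover [ 0.089  -0.1568  0.1268]
```

```bash
python3 -m inch '[[[0.0225,-0.0395,0],[0,0,0],0],[[0.0225,-0.0395,0],[0,0,0],0],[[0.022,-0.039,0],[0,0,0],0],[[0.022,-0.039,0.0],[0,0,0],0],[[0,0,0.04],[0,0,0],0],[[0,0,0.045],[0,0,0],0],[[0,0,0.0415],[0,0,0],0],[[0,0,0],[0,0,0],0]]'
python3 -m inch '[[[0,0,0],[0,0,0],0],[[0,0,0],[0,0,0],0]]'
python3 - <<'E'
exec(open("where.py").read())
im,d=manip.grab_frame("wrist");cv2.imwrite("pics/w1.png",im[:,:,::-1])
im,d=manip.grab_frame("side");W=world("side",d)
# fingertip: lowest dark points near tool in side depth
m=(np.hypot(W[...,0]-p[0],W[...,1]-p[1])<.03)&(d>0)&(W[...,2]>.075);print("tip z seen",np.sort(W[m][:,2])[:12].round(4),m.sum())
a=cv2.resize(im[190:290,270:400],None,fx=6,fy=6,interpolation=cv2.INTER_CUBIC);cv2.imwrite("pics/s1.png",a[:,:,::-1])
E
```

```text
time: 3.1
tool_pos: [0.5935, -0.0984, 0.1222]
tool_rot: [-0.001, 0.996, -0.09, -0.007]
contact_force: [-1.0, 0.8, -2.3]
gripper_width: 0.003
grasp_force: 0.0
time: 3.3
tool_pos: [0.6002, -0.1002, 0.1332]
tool_rot: [0.001, 0.996, -0.09, 0.003]
contact_force: [-0.1, -0.1, 1.2]
gripper_width: 0.002
grasp_force: 0.0
t 3.3 pos [ 0.6002 -0.1002  0.1332] along -0.1033 lat(v) 0.0055 tip z 0.1082
F [-0.12 -0.11  1.23] yaw err deg -0.04 tilt [ 5.1e-03  6.0e-04 -1.0e+00] open 0.0020613803268268345 j [-0.29  0.12  1.76 -0.    1.26  1.46]
tool delta to hover [-0.0012 -0.0055  0.0032]
tip z seen [0.1119 0.1129 0.1142 0.1143 0.1153 0.1156 0.1179 0.1192 0.1195 0.1198
 0.1217 0.1235] 354
```

View pics/s1.png

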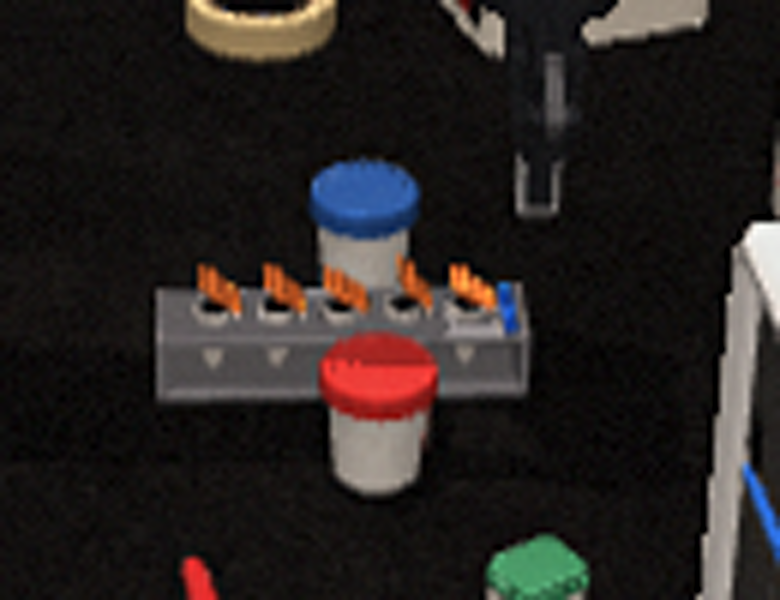

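View pics/w1.png

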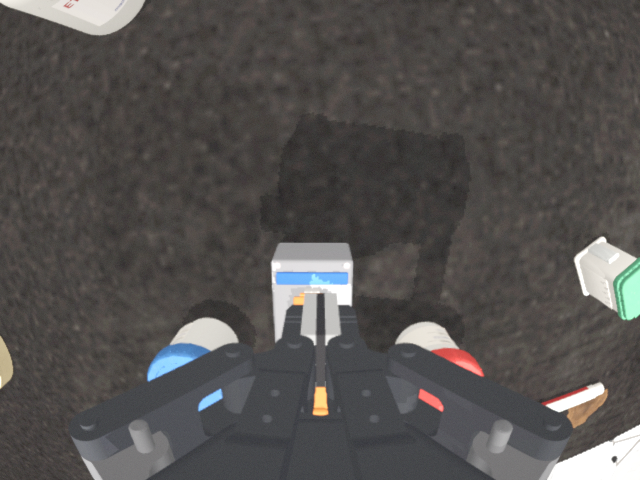

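The side crop shows all five caps rising towards the near end, with the shut fingertips beyond the bar end at (538,210). The wrist view shows the fingers a few mm towards the red cup, matching lat +5.5 mm. I'll correct that and descend behind the first hinge.

```bash
python3 -m inch '[[[-0.001,-0.0055,0.01],[0,0,0],0],[[0,0,0.015],[0,0,0],0],[[0,0,0.015],[0,0,0],0],[[0,0,0.011],[0,0,0],0],[[0,0,0],[0,0,0],0],[[0,0,0],[0,0,0],0],[[0,0,0],[0,0,0],0],[[0,0,0],[0,0,0],0]]'
python3 where.py
```

```text
time: 4.2
tool_pos: [0.599, -0.0938, 0.0797]
tool_rot: [0.0, 0.996, -0.09, 0.001]
contact_force: [-0.3, -0.0, -0.4]
gripper_width: 0.001
grasp_force: 0.0
t 4.2 pos [ 0.599  -0.0938  0.0797] along -0.101 lat(v) -0.0006 tip z 0.0547
F [-0.31 -0.   -0.37] yaw err deg -0.02 tilt [ 1.5e-03  1.0e-04 -1.0e+00] open 0.0009053813801479004 j [-0.28  0.18  1.79  0.    1.17  1.47]
tool delta to hover [ 0.0012  0.0006 -0.0503]
```

```bash
python3 -m inch '[[[-0.003,0,0.0013],[0,0,0],0],[[-0.005,0,0],[0,0,0],0],[[-0.005,0,0],[0,0,0],0],[[-0.005,0,0],[0,0,0],0],[[-0.005,0,0],[0,0,0],0],[[-0.005,0,0],[0,0,0],0],[[-0.005,0,0],[0,0,0],0],[[0,0,0],[0,0,0],0]]'
python3 where.py; python3 -m inch '[[[0,0,0],[0,0,0],0],[[0,0,0],[0,0,0],0]]'; python3 where.py
```

```text
time: 5.0
tool_pos: [0.5652, -0.0875, 0.0775]
tool_rot: [-0.0, 0.996, -0.09, -0.0]
contact_force: [-0.9, 0.2, 1.3]
gripper_width: 0.001
grasp_force: 0.3
t 5.0 pos [ 0.5652 -0.0875  0.0775] along -0.0666 lat(v) -0.0007 tip z 0.0525
F [-0.92  0.18  1.29] yaw err deg -0.01 tilt [-7.e-04  0.e+00 -1.e+00] open 0.0012787651525728156 j [-0.28  0.11  1.87 -0.    1.16  1.47]
tool delta to hover [ 0.0354  0.0007 -0.0525]
time: 5.2
tool_pos: [0.5658, -0.0876, 0.0775]
tool_rot: [-0.0, 0.996, -0.09, -0.0]
contact_force: [-0.3, -0.0, 1.3]
gripper_width: 0.004
grasp_force: 0.7
t 5.2 pos [ 0.5658 -0.0876  0.0775] along -0.0672 lat(v) -0.0007 tip z 0.0525
F [-0.32 -0.02  1.29] yaw err deg -0.02 tilt [-6.e-04 -1.e-04 -1.e+00] open 0.004015018045813154 j [-0.28  0.11  1.87  0.    1.16  1.47]
tool delta to hover [ 0.0348  0.0007 -0.0526]
```

```bash
python3 -m inch '[[[0,0,0.0004],[0,0,0],0],[[0,0,0],[0,0,0],0],[[0,0,0],[0,0,0],0]]'; python3 where.py
```

```text
time: 5.5
tool_pos: [0.5659, -0.0877, 0.0773]
tool_rot: [-0.0, 0.996, -0.09, -0.0]
contact_force: [-3.5, 1.5, 4.6]
gripper_width: 0.003
grasp_force: 2.4
t 5.5 pos [ 0.5659 -0.0877  0.0773] along -0.0673 lat(v) -0.0007 tip z 0.0523
F [-3.48  1.47  4.57] yaw err deg -0.01 tilt [-5.e-04  0.e+00 -1.e+00] open 0.003252302136482971 j [-0.28  0.11  1.87 -0.    1.16  1.47]
tool delta to hover [ 0.0347  0.0007 -0.0527]
```

Contact is stiff, so cap 1 is on its stop and rib height is tip z ≈ 52.4 mm. I'll back off 0.3 mm and sweep on.

```bash
python3 -m inch '[[[0,0,-0.0003],[0,0,0],0],[[-0.005,0,0],[0,0,0],0],[[-0.005,0,0],[0,0,0],0],[[-0.005,0,0],[0,0,0],0],[[-0.005,0,0],[0,0,0],0],[[-0.005,0,0],[0,0,0],0],[[-0.005,0,0],[0,0,0],0],[[-0.005,0,0],[0,0,0],0]]'
python3 where.py; python3 -m inch '[[[0,0,0],[0,0,0],0],[[0,0,0],[0,0,0],0]]'; python3 where.py
```

```text
time: 6.3
tool_pos: [0.5311, -0.0813, 0.0775]
tool_rot: [0.0, 0.996, -0.09, 0.0]
contact_force: [1.0, -0.6, 1.0]
gripper_width: -0.001
grasp_force: 0.7
t 6.3 pos [ 0.5311 -0.0813  0.0775] along -0.0319 lat(v) -0.0007 tip z 0.0525
F [ 0.99 -0.55  0.99] yaw err deg -0.01 tilt [ 1.e-04  0.e+00 -1.e+00] open -0.0008650936647084657 j [-0.29  0.03  1.96 -0.    1.16  1.46]
tool delta to hover [ 0.0701  0.0007 -0.0525]
time: 6.5
tool_pos: [0.5308, -0.0813, 0.0774]
tool_rot: [-0.0, 0.996, -0.09, -0.001]
contact_force: [-3.2, 0.0, 2.9]
gripper_width: 0.003
grasp_force: 1.7
t 6.5 pos [ 0.5308 -0.0813  0.0774] along -0.0316 lat(v) -0.0007 tip z 0.0524
F [-3.21  0.03  2.86] yaw err deg -0.01 tilt [-0.0018 -0.     -1.    ] open 0.003110303384687325 j [-0.29  0.03  1.96 -0.    1.16  1.46]
tool delta to hover [ 0.0703  0.0007 -0.0528]
```

```bash
python3 -m inch '[[[-0.004,0,-0.0001],[0,0,0],0],[[-0.005,0,0],[0,0,0],0],[[-0.005,0,0],[0,0,0],0],[[-0.005,0,0],[0,0,0],0],[[-0.005,0,0],[0,0,0],0],[[-0.005,0,0],[0,0,0],0],[[-0.005,0,0],[0,0,0],0]]'
python3 where.py; python3 - <<'E'
from h import *
im,d=manip.grab_frame("side")
a=cv2.resize(im[200:270,280:380],None,fx=7,fy=7,interpolation=cv2.INTER_CUBIC);cv2.imwrite("pics/s2.png",a[:,:,::-1])
E
```

```text
time: 7.2
tool_pos: [0.4975, -0.0752, 0.0775]
tool_rot: [-0.0, 0.996, -0.09, -0.0]
contact_force: [0.1, -0.3, 0.8]
gripper_width: -0.004
grasp_force: 0.4
t 7.2 pos [ 0.4975 -0.0752  0.0775] along 0.0022 lat(v) -0.0007 tip z 0.0525
F [ 0.11 -0.33  0.84] yaw err deg -0.02 tilt [-2.e-04 -0.e+00 -1.e+00] open -0.0035191365490924035 j [-0.3  -0.05  2.04  0.    1.16  1.45]
tool delta to hover [ 0.1042  0.0007 -0.0525]
```

View pics/s2.png

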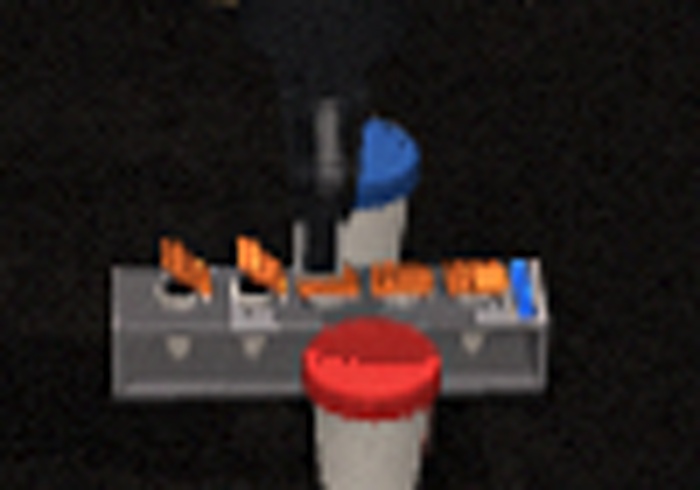

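The crop shows caps 1 to 3 flat at (475,278), (400,280) and (330,285), while caps 4 and 5 are still raised at (260,262) and (185,265). The holder hasn't moved. I'll sweep on.

```bash
python3 -m inch '[[[-0.004,0,0],[0,0,0],0],[[-0.005,0,0],[0,0,0],0],[[-0.005,0,0],[0,0,0],0],[[-0.005,0,0],[0,0,0],0],[[-0.005,0,0],[0,0,0],0],[[-0.005,0,0],[0,0,0],0],[[-0.005,0,0],[0,0,0],0]]'
python3 where.py
```

```text
time: 7.95
tool_pos: [0.4641, -0.0691, 0.0775]
tool_rot: [-0.0, 0.996, -0.09, -0.0]
contact_force: [0.2, -0.2, 0.1]
gripper_width: -0.004
grasp_force: 0.4
t 7.95 pos [ 0.4641 -0.0691  0.0775] along 0.0362 lat(v) -0.0007 tip z 0.0525
F [ 0.24 -0.22  0.07] yaw err deg -0.01 tilt [-1.e-04  0.e+00 -1.e+00] open -0.0042099772969944604 j [-0.31 -0.14  2.12 -0.    1.17  1.44]
tool delta to hover [ 0.1382  0.0007 -0.0525]
```

```bash
python3 -m inch '[[[0,0,0.0002],[0,0,0],0],[[0,0,0],[0,0,0],0]]'; python3 where.py
python3 -m inch '[[[-0.005,0,0],[0,0,0],0],[[-0.005,0,0],[0,0,0],0],[[-0.005,0,0],[0,0,0],0],[[-0.005,0,0],[0,0,0],0],[[-0.005,0,0],[0,0,0],0],[[-0.005,0,0],[0,0,0],0],[[-0.005,0,0],[0,0,0],0],[[-0.003,0,0],[0,0,0],0]]'
python3 where.py
```

```text
time: 8.15
tool_pos: [0.4641, -0.0691, 0.0774]
tool_rot: [-0.0, 0.996, -0.09, -0.001]
contact_force: [-2.6, 0.4, 2.9]
gripper_width: -0.006
grasp_force: 1.6
t 8.15 pos [ 0.4641 -0.0691  0.0774] along 0.0363 lat(v) -0.0007 tip z 0.0524
F [-2.65  0.41  2.94] yaw err deg -0.01 tilt [-1.4e-03 -1.0e-04 -1.0e+00] open -0.005876911968203988 j [-0.31 -0.14  2.12 -0.    1.17  1.44]
tool delta to hover [ 0.1382  0.0007 -0.0528]
time: 8.95
tool_pos: [0.4269, -0.0623, 0.0775]
tool_rot: [0.0, 0.996, -0.09, 0.0]
contact_force: [0.4, 1.2, 1.4]
gripper_width: 0.001
grasp_force: 0.5
t 8.95 pos [ 0.4269 -0.0623  0.0775] along 0.074 lat(v) -0.0007 tip z 0.0525
F [0.36 1.18 1.4 ] yaw err deg -0.01 tilt [ 4.e-04  0.e+00 -1.e+00] open 0.000922552857243395 j [-0.32 -0.24  2.2   0.    1.18  1.43]
tool delta to hover [ 0.1761  0.0007 -0.0525]
```

```bash
python3 -m inch '[[[0,0,0.0001],[0,0,0],0],[[-0.004,0,0],[0,0,0],0],[[0,0,-0.005],[0,0,0],0],[[0,0,-0.02],[0,0,0],0],[[0,0,-0.04],[0,0,0],0],[[0,0,-0.04],[0,0,0],0],[[0,0,-0.04],[0,0,0],0],[[0,0,0],[0,0,0],0]]'
python3 -m inch '[[[0,0.04,0],[0,0,0],0],[[0,0.04,0],[0,0,0],0],[[0,0.04,0],[0,0,0],0],[[0,0.04,0],[0,0,0],0],[[0,0.04,0],[0,0,0],0],[[0,0,0],[0,0,0],0]]'
python3 where.py; python3 - <<'E'
from h import *
out=[]
for n,(y0,y1,x0,x1),k in(("side",(215,270,285,385),7),("top",(200,290,240,340),4)):
    im,d=manip.grab_frame(n);W=world(n,d);hsv=cv2.cvtColor(im,cv2.COLOR_RGB2HSV)
    roi=(W[...,0]>.36)&(W[...,0]<.63)&(W[...,1]>-.127)&(W[...,1]<-.033)&(d>0)
    if n=="top": print(cv2.minAreaRect((W[roi&(W[...,2]>.034)&(W[...,2]<.075)][:,:2]*1000).astype(np.float32)))
    o=roi&(hsv[...,0]>8)&(hsv[...,0]<20)&(hsv[...,1]>150)&(W[...,2]>.03)
    c,lab,st,_=cv2.connectedComponentsWithStats(o.astype(np.uint8))
    for i in range(1,c):
        if st[i,4]>5:Q=W[lab==i];print(n,st[i,4],Q.mean(0).round(4),Q[:,2].max().round(4))
    a=cv2.resize(im[y0:y1,x0:x1],(700,int(700*(y1-y0)/(x1-x0))) if n=="side" else (233,210),interpolation=cv2.INTER_CUBIC)
    out.append(np.pad(a,((0,0),(0,700-a.shape[1]),(0,0))))
cv2.imwrite("pics/f.png",np.vstack(out)[:,:,::-1])
E
```

```text
time: 9.75
tool_pos: [0.4261, -0.0626, 0.2291]
tool_rot: [0.001, 0.996, -0.09, 0.006]
contact_force: [0.7, 0.1, -0.4]
gripper_width: -0.001
grasp_force: 0.0
time: 10.35
tool_pos: [0.3861, -0.2615, 0.2214]
tool_rot: [0.0, 0.996, -0.093, -0.001]
contact_force: [0.1, 0.8, -0.1]
gripper_width: 0.001
grasp_force: 0.0
t 10.35 pos [ 0.3861 -0.2615  0.2214] along 0.0786 lat(v) 0.2026 tip z 0.1964
F [ 0.14  0.81 -0.15] yaw err deg -0.32 tilt [-1.8e-03  2.0e-04 -1.0e+00] open 0.0010116764944354346 j [-0.75 -0.32  2.01 -0.    1.45  1.  ]
tool delta to hover [ 0.1796 -0.2036  0.0911]
side 36 [ 0.4676 -0.0719  0.0528] 0.0595
side 40 [ 0.535  -0.0847  0.0529] 0.0585
side 41 [ 0.5682 -0.0901  0.0527] 0.0621
side 37 [ 0.4338 -0.0666  0.0529] 0.0615
side 32 [ 0.5008 -0.0794  0.0531] 0.0592
((499.4530334472656, -76.20735168457031), (50.30595779418945, 201.69476318359375), 79.46060943603516)
top 7 [ 0.5602 -0.0814  0.0501] 0.0543
top 20 [ 0.4911 -0.0778  0.0496] 0.0551
top 28 [ 0.4599 -0.067   0.0498] 0.0545
top 17 [ 0.4272 -0.0624  0.0508] 0.0564
```

View pics/f.png

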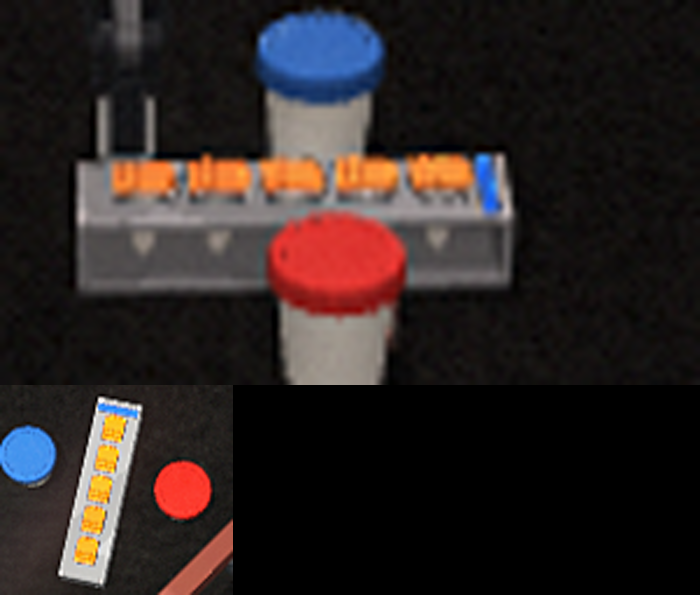

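All five caps lie flat at (143,178) to (440,172), each with a mean height of about 53 mm. The holder is within 0.3 mm of its start pose, and the arm is clear.

```bash
python3 -m inch '[[[0,0,0],[0,0,0],0],[[0,0,0],[0,0,0],0]]'; python3 -c "
from plant import manip
print(manip.job_done())"
```

```text
time: 10.65
tool_pos: [0.3876, -0.2573, 0.2219]
tool_rot: [-0.0, 0.996, -0.089, -0.0]
contact_force: [0.3, -0.4, 0.6]
gripper_width: 0.0
grasp_force: 0.0
the job is handed in; nothing more can be done
None
```

All five caps were folded shut in order from the blue-bar end and lie flat, the holder moved no more than about 0.3 mm, nothing else was touched, and the job was handed in at 10.65 s with the arm clear.

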